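# Reset the grind of a coffee mill: close to touch, take up the slack, open a quarter turn

### The job

Reset the grind of the coffee mill with the knob on its handwheel: gently turn the wheel clockwise, seen from above, until you feel the burrs touch. Then turn it back counter-clockwise, through the worn drive's slack, and from the point where the collar really begins to move open it by a quarter turn. Let go of the knob and leave the things round the mill where they are.

Things in the scene. Friction and masses are not known exactly. Their poses are not given: they have to be found in the camera images.
- mill: Coffee mill fixed on the worktop: black foot 136x120x12, round aluminium housing about 95 wide and 112 high, drawer in front, bean inlet at the back (78 from the axis, 96 high). Origin at the centre of its underside, z up along the turning axis of burrs, collar and wheel. Above the housing sit the collar (z 113 to 137) and the handwheel.
- hub (a point): Top of the three-spoked steel handwheel's hub, on its axis, z 165. Rim radius 60, rim top at z 156. At the knob, the wheel alone turns with under 1 N and brings the collar along with about 7 N, either way. When the burrs touch, the force climbs with every mm: 1.5 N more is a sure touch, 15 N more (22 N in all) spoils them. Wheel and collar stay where they are left.
- knob (a point): Dark wooden knob standing on the wheel rim, 26 across, z 159 to 201, 60 from the wheel axis; this point lies on the knob's axis at z 183, where to grip it from above. It revolves freely on its pin, so the gripper may keep its heading while leading the knob round the circle of radius 60.
- burr: Lower burr inside the housing, out of sight, fixed; origin on the axis at the mill's underside. How worn it is, and so where it is touched, differs from mill to mill.
- cup: Bystander: small white cup, 62x89x52, on the worktop right of the mill; origin at the centre of its underside.
- jug: Bystander: steel milk jug, 74x98x88, on the worktop left of the mill; origin at the centre of its underside.
- tamper: Bystander: coffee tamper with wooden grip, 58x58x87, on the worktop in front of the mill; origin at the centre of its underside.
- upper_burr (a point): Grinding face of the upper burr, on the axis, z about 90, out of sight; carried by the ribbed collar (aluminium, 94 across, pointer tab on its rim). It sinks 6 mm per clockwise turn of the collar and starts 0.5 to 1.5 mm above touching. At each change of direction the wheel first turns freely through a slack of 25 to 100 degrees, unknown for this mill; it starts inside it.
- lower_burr (a point): Grinding face of the lower burr, on the axis, z about 89, out of sight; the burrs touch when the upper one comes down to it, and a quarter turn of the collar then makes a gap of 1.5 mm.

How it is judged:
By the outcome, as a careful person would: the job done as asked, in the order asked, and still so for the second after the job is handed in, with the robot touching nothing.
It also fails if it takes over 69 s, if anything falls off the work surface, if the arm or the gripper's body presses on something with over 40 N, if the wrist force passes 120 N, or if a joint passes its speed limit or range.

### The arm

A 6-joint arm with a two-finger parallel gripper is mounted at the origin on a cart in front of the work surface, level with it; the furniture and walls round the work are solid. World frame = base frame: x ahead of the robot, y to its left, z up, the work surface at z = 0. Lengths are in mm, angles in degrees, forces in N, time in s.
With the tool pointing down it reaches from about 300 to 850 mm from the base axis. Payload 4.2 kg.
Tool frame: the origin (TCP) lies on the centre line of the jaws, within the pads' length; the fingertips stand 11 mm ahead of it and the grasp point (between the pads) lies 8 mm behind it; z points along the fingers, y is the line along which they close (so a half turn about z gives the same grasp; the last joint's range is limited). The gripper opens to 91 mm and grips with 3 to 60 N. Pads are 32 mm wide; open, the fingers measure 118 mm over their backs; the gripper's body (76 mm by 178 mm) begins 60 mm behind the grasp point.
Start: joints at [62.166, 18.312, 89.639, -0, 72.044, -1.146], TCP at [258.259, 513.755, 224.976] pointing down, gripper open.
Joint ranges: [-177.97, 177.97], [-48.28, 115.42], [12.27, 149.76], [-77.06, 257.06], [2.81, 150.46], [-146.56, 146.56]. Speed limits (degrees/s): [147.25, 147.25, 180, 180, 180, 180].

### API

Orientations are given as [roll, pitch, yaw] about the fixed x, y, z axes, in that order (R = Rz(yaw) Ry(pitch) Rx(roll)).
In Python, from workcell import env, grab_frame, camera_model, models gives the robot as it stands.
- The arm moves only by the shell command python3 -m crank 'ROWS' [FORCE]. ROWS is text: rows parted by semicolons, each of 7 numbers parted by spaces: the closure, from -1 (fully open) to 1 (shut), so that 0 is half open, then the shift along the tool's x, y, z in mm, then the turn, a rotation vector about the tool's x, y, z in degrees. A call has 1 to 10 rows; each row shifts and turns the commanded pose from where the row before left it, along the tool's axes as they then stand; what a row does not reach is not made up. A row lasts 1/8 s, in which the tool goes at most 62.5 mm and 10.7 degrees, less where a joint would pass 70% of its speed; a pose out of reach is approached as far as the arm can. A call is refused whole if a number of a shift passes 62.5 or a number of a turn 10.7, either way. A call with a gripper value outside its range is refused whole. The fingers move at their own pace and stop on an object; FORCE is the grip in N (left out, the last holds). Time passes only in rows, so rows that do not move let the fingers close. It gives the time, the measured TCP pose, the force, the opening and the grip force at its end, in the units of the state.
- env.state(): the state, without advancing time (a new reading comes with each control period).
- grab_frame(name): name is "scene" or "side" or "wrist"; returns the picture (400x640x3 uint8, blue, green, red); there is no depth.
- camera_model(name): a dict with "K" (3x3 intrinsics, pixels), "R" (3x3) and "t" (3): a world point X has camera coordinates R X + t; the wrist camera has in their place "mount" (4x4, takes a point from camera to tool coordinates, whose origin is the TCP and whose axes are the flange's). Camera axes: x right, y down, z forward; pixel columns grow to the right and rows downward; lengths in mm; the calibration is good to about 2 mm. A picture is of the moment at which its call begins: read the wrist's pose just before it. camera_model takes no time and is no camera call.
- env.job_done(): hands the job in; it is judged then, once.
Trained networks look in the newest picture that a camera, given by its name, has taken for a name from the list of things; names that differ only in an ending like _2 or _b are one class to them, and where a whole thing is asked for, a point or a joint stands for the part that bears it (a point fixed in the world has none). Each returns a list of dicts, best first, with "p" (0 to 1); they miss things now and then, are a little off and sometimes report something else, mostly with a low value. They report only what shows in the picture. A call takes as long as a camera call.
- models.search_frame(name, camera): "point" ([x, y, z] in mm, in world coordinates, good to about 4 mm: the middle of the surface that is visible of it).
The state is a dict: "time_s": time; "qpos": joint angles; "qvel": joint speeds; "effort": joint torques, N m; "ee_pos": TCP position; "ee_rot": TCP orientation; "force": force on the tool from outside, world axes, zero at the start; "torque": the same for the moment, N m; "gripper_width": finger opening in mm; "gripper_force": force on a finger pad.
Only numpy, scipy, OpenCV 4.12 (cv2) and the standard library are available. Lean on these libraries where they do the work, as an engineer would, in place of code of your own. Each camera call takes 0.05 s, during which the arm holds its last target. There are 200 camera calls.

## Working session

There is one attempt and no reset: what is moved stays moved. The work goes in short steps, Python scripts to look and compute and a shell command to move; the robot and the scene stay as the last step left them, time stands still between calls to the robot, and variables do not carry over. Pictures are saved under pics/ and viewed, at most 10 in all, crops included, and the job is handed in when it is done.

```bash
ls; mkdir -p pics; cat > h.py <<'E'
from workcell import env, grab_frame, camera_model, models
import numpy as np, cv2
from scipy.spatial.transform import Rotation as Ro
E
python3 - <<'E'
from h import *
for c in("scene","side"):
    f=grab_frame(c); cv2.imwrite(f"pics/{c}0.png",f)
    for n in("hub","knob","mill","cup","jug","tamper"):
        r=models.search_frame(n,c)[:2]
        print(c,n,[(np.round(x["point"]),round(x["p"],2)) for x in r])
s=env.state(); print({k:np.round(v,2) for k,v in s.items()})
E
```

```text
pics
scene hub [(array([580.,  95., 155.]), 0.95), (array([606., 288.,  52.]), 0.2)]
scene knob [(array([520.,  93., 184.]), 0.51)]
scene mill [(array([564., 126.,  87.]), 0.67)]
scene cup [(array([562., -64.,  36.]), 0.62)]
scene jug [(array([607., 285.,  50.]), 0.86)]
scene tamper []
side hub [(array([574.,  94., 157.]), 0.84)]
side knob [(array([524.,  97., 189.]), 0.55)]
side mill [(array([576., 125.,  95.]), 0.63)]
side cup [(array([532., -96.,  34.]), 0.84)]
side jug [(array([617., 288.,  52.]), 0.78)]
side tamper []
{'time_s': np.float64(0.7), 'qpos': array([62.17, 18.31, 89.64, -0.  , 72.04, -1.15]), 'qvel': array([-0.07, -0.06, -0.02,  0.02,  0.04,  0.06]), 'effort': array([-0.000e+00, -4.122e+01, -2.322e+01,  7.000e-02,  4.000e-02,
       -0.000e+00]), 'ee_pos': array([258.26, 513.74, 225.01]), 'ee_rot': array([179.99,   0.  , 153.31]), 'force': array([-0.44, -0.09, -0.32]), 'torque': array([-0.01, -0.  , -0.01]), 'gripper_force': np.float64(0.0), 'gripper_width': np.float64(91.28)}
```

View pics/scene0.png

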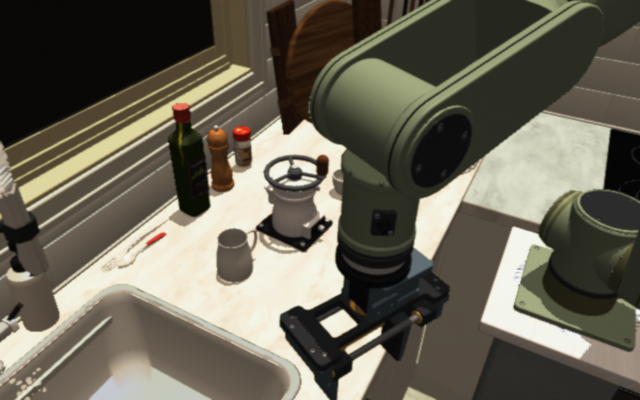

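View pics/side0.png

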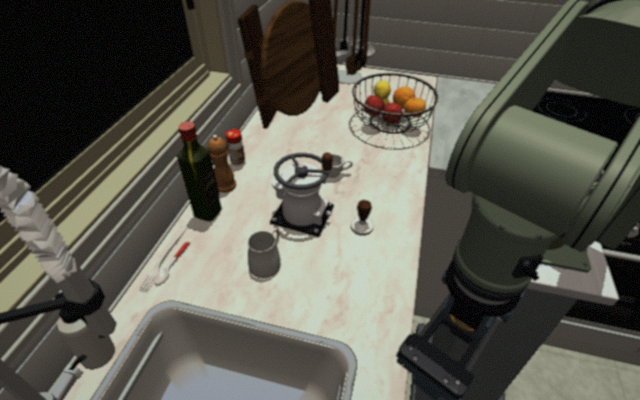

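Scene view: mill with hub at about (294,172) and knob at (322,163), jug at (235,255). Side view: hub (302,170), knob (327,161), tamper (363,215), cup behind the mill at (335,165).

```bash
cat >> h.py <<'E'
def onz(cam,uv,z):
    c=camera_model(cam);K,R,t=map(np.array,(c["K"],c["R"],c["t"]))
    d=R.T@np.linalg.solve(K,[*uv,1]);o=-R.T@t
    return o+d*(z-o[2])/d[2]
def wonz(uv,z,pos,rot):
    c=camera_model("wrist");K,M=np.array(c["K"]),np.array(c["mount"])
    W=np.eye(4);W[:3,:3]=Ro.from_euler("xyz",rot,degrees=True).as_matrix();W[:3,3]=pos
    C=W@M;d=C[:3,:3]@np.linalg.solve(K,[*uv,1]);o=C[:3,3]
    return o+d*(z-o[2])/d[2]
E
python3 - <<'E'
from h import *
print(onz("scene",(294,172),165),onz("side",(302,170),165))
print(onz("scene",(322,163),183),onz("side",(327,161),183), onz("side",(363,225),30))
print(np.round(camera_model("wrist")["mount"],2),camera_model("wrist")["K"])
s=env.state();R=Ro.from_euler("xyz",s["ee_rot"],degrees=True).as_matrix()
print(R.T@(np.array([470,95,330])-s["ee_pos"]))
E
```

```text
[574.35095487 114.53325007 165.        ] [576.78191783 113.72790348 165.        ]
[527.84227162  80.90231244 183.        ] [524.55552362  88.91894304 183.        ] [423.41708477 119.29100927  30.        ]
[[  -0.     -0.96   -0.29   80.38]
 [   1.     -0.     -0.     -1.11]
 [   0.     -0.29    0.96 -161.36]
 [   0.      0.      0.      1.  ]] [[351.35793046   0.         317.59173923]
 [  0.         351.35793046 196.795444  ]
 [  0.           0.           1.        ]]
[-377.25234957 -279.0193721  -105.02144336]
```

```bash
python3 -m crank '-1 0 0 -25 0 0 -8.9; -1 0 0 -25 0 0 -8.9; -1 0 0 -25 0 0 -8.9; -1 -30 -52 0 0 0 0; -1 -30 -52 0 0 0 0; -1 -30 -52 0 0 0 0; -1 -30 -52 0 0 0 0; -1 -30 -52 0 0 0 0; -1 -30 -52 0 0 0 0; -1 -30 -52 0 0 0 0' 40
python3 -m crank '-1 -30 -52 0 0 0 0; -1 0 0 0 0 0 0; -1 0 0 0 0 0 0'
python3 - <<'E'
from h import *
s=env.state();f=grab_frame("wrist");cv2.imwrite("pics/w0.png",f)
print(s["ee_pos"],s["ee_rot"],s["force"],s["time_s"])
for n in("hub","knob"):
    print(n,[(np.round(x["point"]),round(x["p"],2)) for x in models.search_frame(n,"wrist")[:2]])
print(onz("scene",(192,210),0),onz("scene",(181,108),300))
E
```

```text
time_s: 1.95
ee_pos: [469.1, 148.1, 300.2]
ee_rot: [180.0, 0.0, -180.0]
force: [0.6, 0.9, -0.2]
gripper_width: 90.9
gripper_force: 0.0
time_s: 2.33
ee_pos: [498.1, 98.0, 299.8]
ee_rot: [180.0, -0.0, 180.0]
force: [-0.5, 0.6, 0.4]
gripper_width: 91.0
gripper_force: 0.0
[498.05439797  97.99311302 299.84644031] [ 1.79959879e+02 -3.45860934e-02  1.79971153e+02] [-0.5405348   0.64761268  0.44550501] 2.325
hub [(array([561.,  93., 155.]), 0.97)]
knob [(array([519.,  85., 198.]), 0.95)]
[825.69437309 158.48112327   0.        ] [769.32292998 207.06120468 300.        ]
```

View pics/w0.png

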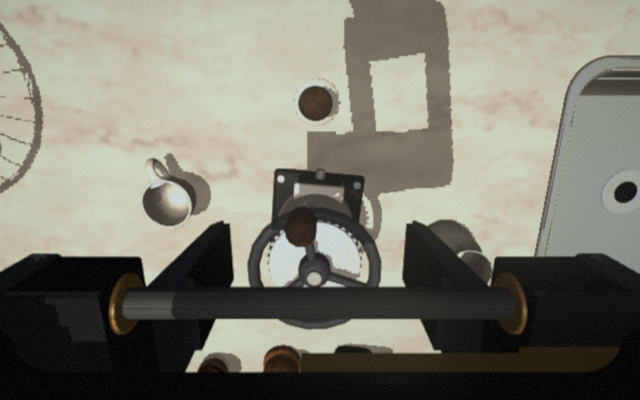

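Wrist view: knob at about (301,227), hub top (314,272), tamper (316,103), cup (167,200), jug (455,250).

```bash
python3 - <<'E'
from h import *
p=[498.05,97.99,299.85];r=[179.96,-.035,179.97]
h=wonz((314,273),165,p,r)
for uv,z in (((301,225),192),((301,228),195),((302,219),201)):
  k=wonz(uv,z,p,r);print(h,k,np.hypot(*(k-h)[:2]))
f=cv2.imread("pics/w0.png")[180:340,230:400];cv2.imwrite("pics/w0c.png",cv2.resize(f,None,fx=4,fy=3.75,interpolation=2))
E
```

```text
[580.56536244  93.01693465 165.        ] [521.75889919  82.87559874 192.        ] 59.6745072378172
[580.56536244  93.01693465 165.        ] [523.20020385  82.98945174 195.        ] 58.23497088327353
[580.56536244  93.01693465 165.        ] [513.20865285  84.1966652  201.        ] 67.93175604820468
```

View pics/w0c.png

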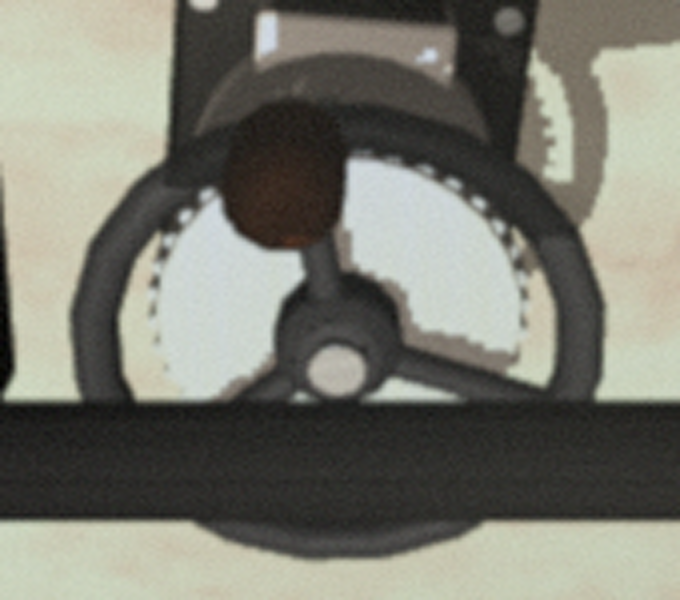

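```bash
python3 - <<'E'
from h import *
p=[498.05,97.99,299.85];r=[179.96,-.035,179.97]
h=wonz((314.3,278),165,p,r);print(h)
a=wonz((314.7,206),154,p,r);b=wonz((314.7,328.3),150,p,r);print("rim",a,b,(a+b)/2, b[0]-a[0])
for z in(180,185,190):
  k=wonz((301.2,226),z,p,r);print(k,np.hypot(*(k-h)[:2]))
E
```

```text
[585.84102375  93.27795815 165.        ]
rim [517.84523844  93.82322116 154.        ] [653.09029689  93.29054207 150.        ] [585.46776766  93.55688162 152.        ] 135.245058449858
[527.33610081  82.42281749 180.        ] 59.50344600695607
[525.37781727  82.67439058 185.        ] 61.38595102326437
[523.41953373  82.92596367 190.        ] 63.27405634421811
```

```bash
python3 -m crank '-1 -28.5 -15.5 20 0 0 0; -1 0 0 40 0 0 0; -1 0 0 40 0 0 0; -1 0 0 20 0 0 0; -1 0 0 4.5 0 0 0; -1 0 0 0 0 0 0' 40
python3 - <<'E'
from h import *
s=env.state();f=grab_frame("wrist");cv2.imwrite("pics/w1.png",f)
for c in ["wrist","scene","side"]:
    if c!="wrist":grab_frame(c)
    print(c,[(np.round(x["point"]),round(x["p"],2)) for x in models.search_frame("knob",c)[:2]])
E
```

```text
time_s: 3.22
ee_pos: [527.0, 83.1, 176.1]
ee_rot: [180.0, 0.1, -179.9]
force: [-0.4, -0.3, -0.3]
gripper_width: 91.5
gripper_force: 0.0
wrist [(array([516.,  84., 194.]), 0.97)]
scene [(array([566., 127.,  76.]), 0.62), (array([519.,  94., 181.]), 0.6)]
side []
```

View pics/w1.png

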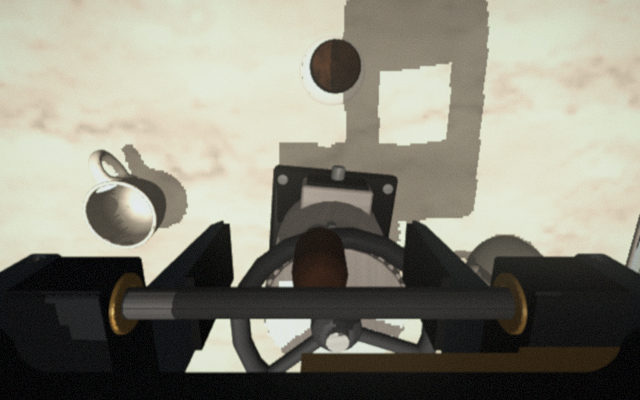

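Knob stands at (320,258), midway between the fingers, and hub top is at (337,341), so I close on it.

```bash
python3 - <<'E'
from h import *
s=env.state();print(wonz((337,341),165,s["ee_pos"],s["ee_rot"]),wonz((320,258),183,s["ee_pos"],s["ee_rot"]))
E
python3 -m crank '1 0 0 0 0 0 0;1 0 0 0 0 0 0;1 0 0 0 0 0 0;1 0 0 0 0 0 0;1 0 0 0 0 0 0;1 0 0 0 0 0 0' 40
```

```text
[586.03414336  92.22106065 165.        ] [523.49118966  82.07393258 183.        ]
time_s: 4.28
ee_pos: [526.8, 82.3, 175.4]
ee_rot: [180.0, -0.0, -180.0]
force: [0.2, 0.3, 0.0]
gripper_width: 34.6
gripper_force: 0.0
```

```bash
cat >> h.py <<'E'
C=np.array([585.8,93.]);RAD=60
def st(c=C):
    s=env.state();p=np.array(s["ee_pos"][:2])-c;th=np.degrees(np.arctan2(p[1],p[0]))%360
    u=p/np.hypot(*p);t=np.array([-u[1],u[0]]);F=np.array(s["force"])
    print("t %.2f th %.2f r %.2f | on tool: tang(ccw+) %.2f rad %.2f z %.2f | grip %.1f w %.1f"%(s["time_s"],th,np.hypot(*p),F[:2]@t,F[:2]@u,F[2],s["gripper_force"],s["gripper_width"]))
def plan(a,b,st):
    n=int(round((b-a)/st));T=np.radians(a+st*np.arange(n+1));P=RAD*np.c_[np.cos(T),np.sin(T)];D=np.diff(P,axis=0)
    for i,d in enumerate(D): print("%g: %.1f %.1f"%(a+st*(i+1),-d[0],d[1]),end=" | ")
    print()
E
python3 -m crank '1 0 0 0 0 0 0;1 0 0 0 0 0 0;1 0 0 0 0 0 0;1 0 0 0 0 0 0' 40
python3 -c "
from h import *
st();plan(190,0,-5)"
```

```text
time_s: 4.78
ee_pos: [526.9, 82.3, 175.5]
ee_rot: [180.0, 0.0, -180.0]
force: [-0.6, -0.1, 0.6]
gripper_width: 25.1
gripper_force: 40.0
t 4.78 th 190.26 r 59.88 | on tool: tang(ccw+) -0.03 rad 0.62 z 0.56 | grip 40.0 w 25.1
185: 0.7 5.2 | 180: 0.2 5.2 | 175: -0.2 5.2 | 170: -0.7 5.2 | 165: -1.1 5.1 | 160: -1.6 5.0 | 155: -2.0 4.8 | 150: -2.4 4.6 | 145: -2.8 4.4 | 140: -3.2 4.2 | 135: -3.5 3.9 | 130: -3.9 3.5 | 125: -4.2 3.2 | 120: -4.4 2.8 | 115: -4.6 2.4 | 110: -4.8 2.0 | 105: -5.0 1.6 | 100: -5.1 1.1 | 95: -5.2 0.7 | 90: -5.2 0.2 | 85: -5.2 -0.2 | 80: -5.2 -0.7 | 75: -5.1 -1.1 | 70: -5.0 -1.6 | 65: -4.8 -2.0 | 60: -4.6 -2.4 | 55: -4.4 -2.8 | 50: -4.2 -3.2 | 45: -3.9 -3.5 | 40: -3.5 -3.9 | 35: -3.2 -4.2 | 30: -2.8 -4.4 | 25: -2.4 -4.6 | 20: -2.0 -4.8 | 15: -1.6 -5.0 | 10: -1.1 -5.1 | 5: -0.7 -5.2 | 0: -0.2 -5.2 |
```

```bash
S='from h import *;st()'
python3 -m crank '1 0.7 5.2 0 0 0 0' >/dev/null; python3 -c "$S"
python3 -m crank '1 0.2 5.2 0 0 0 0' >/dev/null; python3 -c "$S"
python3 -m crank '1 -0.2 5.2 0 0 0 0' >/dev/null; python3 -c "$S"
python3 -m crank '1 -0.7 5.2 0 0 0 0' >/dev/null; python3 -c "$S"
python3 -m crank '1 -1.1 5.1 0 0 0 0' >/dev/null; python3 -c "$S"
python3 -m crank '1 0 0 0 0 0 0' >/dev/null; python3 -c "$S"
```

```text
t 4.90 th 185.40 r 60.04 | on tool: tang(ccw+) 0.03 rad 0.41 z 0.45 | grip 40.0 w 25.1
t 5.03 th 180.11 r 60.17 | on tool: tang(ccw+) 3.80 rad 1.19 z 1.53 | grip 40.0 w 25.0
t 5.15 th 176.85 r 60.25 | on tool: tang(ccw+) 7.81 rad 0.67 z 1.64 | grip 40.0 w 25.1
t 5.28 th 172.05 r 60.38 | on tool: tang(ccw+) 7.98 rad 0.68 z 1.93 | grip 40.0 w 24.6
t 5.40 th 167.09 r 60.52 | on tool: tang(ccw+) 7.86 rad 0.97 z 3.21 | grip 40.0 w 25.4
t 5.53 th 166.38 r 60.52 | on tool: tang(ccw+) 5.66 rad 1.27 z 2.54 | grip 40.0 w 25.2
```

```bash
cat >> h.py <<'E'
def guard(lim):
    st();s=env.state();p=np.array(s["ee_pos"][:2])-C;u=p/np.hypot(*p)
    import sys;sys.exit(int(abs(np.array(s["force"][:2])@[-u[1],u[0]])>lim))
E
G='from h import *;guard(8.8)'
python3 -c "from h import *;plan(155,89,-2)"
python3 -m crank '1 -1.6 5.0 0 0 0 0' >/dev/null; python3 -c "$G" &&
python3 -m crank '1 -2.0 4.8 0 0 0 0' >/dev/null; python3 -c "$G" 
```

```text
153: -0.9 1.9 | 151: -1.0 1.8 | 149: -1.0 1.8 | 147: -1.1 1.8 | 145: -1.2 1.7 | 143: -1.2 1.7 | 141: -1.3 1.7 | 139: -1.3 1.6 | 137: -1.4 1.6 | 135: -1.5 1.5 | 133: -1.5 1.5 | 131: -1.6 1.4 | 129: -1.6 1.3 | 127: -1.7 1.3 | 125: -1.7 1.2 | 123: -1.7 1.2 | 121: -1.8 1.1 | 119: -1.8 1.0 | 117: -1.8 1.0 | 115: -1.9 0.9 | 113: -1.9 0.9 | 111: -1.9 0.8 | 109: -2.0 0.7 | 107: -2.0 0.6 | 105: -2.0 0.6 | 103: -2.0 0.5 | 101: -2.0 0.4 | 99: -2.1 0.4 | 97: -2.1 0.3 | 95: -2.1 0.2 | 93: -2.1 0.1 | 91: -2.1 0.1 | 89: -2.1 0.0 | 
t 5.65 th 162.39 r 60.66 | on tool: tang(ccw+) 7.61 rad 1.57 z 4.28 | grip 40.0 w 24.9
t 5.78 th 157.30 r 60.76 | on tool: tang(ccw+) 7.56 rad 2.32 z 3.96 | grip 40.0 w 25.1
```

```bash
G='from h import *;guard(8.8)'
python3 -m crank '1 -0.9 1.9 0 0 0 0' >/dev/null; python3 -c "$G" &&
python3 -m crank '1 -1.0 1.8 0 0 0 0' >/dev/null && python3 -c "$G" &&
python3 -m crank '1 -1.0 1.8 0 0 0 0' >/dev/null && python3 -c "$G" &&
python3 -m crank '1 -1.1 1.8 0 0 0 0' >/dev/null && python3 -c "$G" &&
python3 -m crank '1 -1.2 1.7 0 0 0 0' >/dev/null && python3 -c "$G" &&
python3 -m crank '1 -1.2 1.7 0 0 0 0' >/dev/null && python3 -c "$G" 
```

```text
t 5.90 th 155.07 r 60.80 | on tool: tang(ccw+) 7.44 rad 2.66 z 3.28 | grip 40.0 w 25.3
t 6.03 th 153.31 r 60.84 | on tool: tang(ccw+) 6.75 rad 2.71 z 4.63 | grip 40.0 w 25.1
t 6.15 th 151.39 r 60.89 | on tool: tang(ccw+) 7.14 rad 2.19 z 4.62 | grip 40.0 w 25.4
t 6.28 th 149.42 r 60.92 | on tool: tang(ccw+) 7.69 rad 3.00 z 4.60 | grip 40.0 w 25.0
t 6.40 th 147.47 r 60.97 | on tool: tang(ccw+) 7.48 rad 1.71 z 4.82 | grip 40.0 w 24.8
t 6.53 th 145.52 r 60.99 | on tool: tang(ccw+) 7.09 rad 2.59 z 4.21 | grip 40.0 w 25.1
```

```bash
G='from h import *;guard(8.7)'
python3 -m crank '1 -1.3 1.7 0 0 0 0' >/dev/null; python3 -c "$G" &&
python3 -m crank '1 -1.3 1.6 0 0 0 0' >/dev/null && python3 -c "$G" &&
python3 -m crank '1 -1.4 1.6 0 0 0 0' >/dev/null && python3 -c "$G" &&
python3 -m crank '1 -1.5 1.5 0 0 0 0' >/dev/null && python3 -c "$G" &&
python3 -m crank '1 -1.5 1.5 0 0 0 0' >/dev/null && python3 -c "$G" &&
python3 -m crank '1 -1.6 1.4 0 0 0 0' >/dev/null && python3 -c "$G" &&
python3 -m crank '1 -1.6 1.3 0 0 0 0' >/dev/null && python3 -c "$G" &&
python3 -m crank '1 -1.7 1.3 0 0 0 0' >/dev/null && python3 -c "$G" 
```

```text
t 6.65 th 143.51 r 61.07 | on tool: tang(ccw+) 7.27 rad 2.37 z 4.91 | grip 40.0 w 25.0
t 6.78 th 141.55 r 61.10 | on tool: tang(ccw+) 7.66 rad 2.04 z 5.02 | grip 40.0 w 25.0
t 6.90 th 139.53 r 61.15 | on tool: tang(ccw+) 7.78 rad 1.41 z 5.45 | grip 40.0 w 25.3
t 7.03 th 137.55 r 61.16 | on tool: tang(ccw+) 7.04 rad 2.24 z 5.32 | grip 40.0 w 24.8
t 7.15 th 135.53 r 61.19 | on tool: tang(ccw+) 6.53 rad 2.29 z 5.40 | grip 40.0 w 25.0
t 7.28 th 133.53 r 61.23 | on tool: tang(ccw+) 6.88 rad 2.43 z 5.22 | grip 40.0 w 25.2
t 7.40 th 132.13 r 61.27 | on tool: tang(ccw+) 9.08 rad 2.87 z 7.96 | grip 40.0 w 25.2
```

```bash
G='from h import *;guard(11)'
python3 -m crank '1 0 0 0 0 0 0' >/dev/null; python3 -c "$G" &&
python3 -m crank '1 -0.8 0.7 0 0 0 0' >/dev/null && python3 -c "$G"
```

```text
t 7.53 th 132.05 r 61.28 | on tool: tang(ccw+) 8.72 rad 3.64 z 5.37 | grip 40.0 w 25.2
t 7.65 th 131.62 r 61.28 | on tool: tang(ccw+) 10.57 rad 3.17 z 6.38 | grip 40.0 w 25.1
```

```bash
sed -i 's/^C=.*/C=np.array([585.6,94.6]);RAD=60/' h.py; S='from h import *;st()'
python3 -c "
from h import *
st();plan(129,154,5);plan(154,240,2)"
python3 -m crank '1 3.6 -2.8 0 0 0 0' >/dev/null; python3 -c "$S"
python3 -m crank '1 4.0 -3.4 0 0 0 0' >/dev/null; python3 -c "$S"
python3 -m crank '1 3.8 -3.8 0 0 0 0' >/dev/null; python3 -c "$S"
python3 -m crank '1 3.4 -4.1 0 0 0 0' >/dev/null; python3 -c "$S"
```

```text
t 7.65 th 132.49 r 59.96 | on tool: tang(ccw+) 10.52 rad 3.33 z 6.38 | grip 40.0 w 25.1
134: 3.9 -3.5 | 139: 3.6 -3.8 | 144: 3.3 -4.1 | 149: 2.9 -4.4 | 154: 2.5 -4.6 | 
156: 0.9 -1.9 | 158: 0.8 -1.9 | 160: 0.8 -2.0 | 162: 0.7 -2.0 | 164: 0.6 -2.0 | 166: 0.5 -2.0 | 168: 0.5 -2.0 | 170: 0.4 -2.1 | 172: 0.3 -2.1 | 174: 0.3 -2.1 | 176: 0.2 -2.1 | 178: 0.1 -2.1 | 180: 0.0 -2.1 | 182: -0.0 -2.1 | 184: -0.1 -2.1 | 186: -0.2 -2.1 | 188: -0.3 -2.1 | 190: -0.3 -2.1 | 192: -0.4 -2.1 | 194: -0.5 -2.0 | 196: -0.5 -2.0 | 198: -0.6 -2.0 | 200: -0.7 -2.0 | 202: -0.8 -2.0 | 204: -0.8 -1.9 | 206: -0.9 -1.9 | 208: -1.0 -1.9 | 210: -1.0 -1.8 | 212: -1.1 -1.8 | 214: -1.1 -1.8 | 216: -1.2 -1.7 | 218: -1.3 -1.7 | 220: -1.3 -1.6 | 222: -1.4 -1.6 | 224: -1.4 -1.5 | 226: -1.5 -1.5 | 228: -1.5 -1.4 | 230: -1.6 -1.4 | 232: -1.6 -1.3 | 234: -1.7 -1.3 | 236: -1.7 -1.2 | 238: -1.8 -1.1 | 240: -1.8 -1.1 | 
t 7.78 th 134.48 r 59.96 | on tool: tang(ccw+) 1.18 rad 2.99 z 2.01 | grip 40.0 w 25.3
t 7.90 th 137.99 r 59.94 | on tool: tang(ccw+) -0.13 rad 1.72 z 0.26 | grip 40.0 w 25.3
t 8.03 th 143.36 r 60.00 | on tool: tang(ccw+) -0.29 rad 0.78 z -0.62 | grip 40.0 w 25.2
t 8.15 th 148.75 r 60.01 | on tool: tang(ccw+) -1.06 rad -0.71 z -0.34 | grip 40.0 w 25.0
```

```bash
G='from h import *;guard(3)'
python3 -m crank '1 2.5 -4.6 0 0 0 0' >/dev/null; python3 -c "$G" &&
python3 -m crank '1 0.9 -1.9 0 0 0 0' >/dev/null && python3 -c "$G" &&
python3 -m crank '1 0.8 -1.9 0 0 0 0' >/dev/null && python3 -c "$G" &&
python3 -m crank '1 0.8 -2.0 0 0 0 0' >/dev/null && python3 -c "$G" &&
python3 -m crank '1 0.7 -2.0 0 0 0 0' >/dev/null && python3 -c "$G" &&
python3 -m crank '1 0.6 -2.0 0 0 0 0' >/dev/null && python3 -c "$G" &&
python3 -m crank '1 0.5 -2.0 0 0 0 0' >/dev/null && python3 -c "$G" &&
python3 -m crank '1 0.5 -2.0 0 0 0 0' >/dev/null && python3 -c "$G" &&
python3 -m crank '1 0.4 -2.1 0 0 0 0' >/dev/null && python3 -c "$G" &&
python3 -m crank '1 0.3 -2.1 0 0 0 0' >/dev/null && python3 -c "$G" &&
python3 -m crank '1 0.3 -2.1 0 0 0 0' >/dev/null && python3 -c "$G" &&
python3 -m crank '1 0.2 -2.1 0 0 0 0' >/dev/null && python3 -c "$G"
```

```text
t 8.28 th 153.93 r 60.03 | on tool: tang(ccw+) 0.13 rad 0.15 z -0.20 | grip 40.0 w 25.4
t 8.40 th 156.05 r 60.01 | on tool: tang(ccw+) -0.25 rad 0.11 z 0.56 | grip 40.0 w 25.5
t 8.53 th 157.77 r 60.00 | on tool: tang(ccw+) -0.89 rad 0.54 z -0.33 | grip 40.0 w 24.9
t 8.65 th 159.75 r 60.01 | on tool: tang(ccw+) -0.67 rad -0.71 z 0.23 | grip 40.0 w 24.9
t 8.78 th 161.78 r 60.02 | on tool: tang(ccw+) -0.98 rad -0.09 z -0.51 | grip 40.0 w 25.5
t 8.90 th 163.76 r 60.03 | on tool: tang(ccw+) -0.83 rad -0.36 z -0.64 | grip 40.0 w 25.4
t 9.03 th 165.75 r 60.03 | on tool: tang(ccw+) -0.44 rad -0.26 z -0.44 | grip 40.0 w 25.0
t 9.15 th 167.73 r 60.04 | on tool: tang(ccw+) -1.73 rad 0.13 z -0.35 | grip 40.0 w 24.9
t 9.28 th 169.78 r 60.04 | on tool: tang(ccw+) -0.29 rad -0.71 z -0.33 | grip 40.0 w 25.3
t 9.40 th 171.78 r 60.02 | on tool: tang(ccw+) 0.09 rad -0.12 z -0.47 | grip 40.0 w 24.9
t 9.53 th 173.81 r 60.03 | on tool: tang(ccw+) -0.55 rad -0.59 z -0.78 | grip 40.0 w 25.0
t 9.65 th 175.84 r 60.05 | on tool: tang(ccw+) -0.15 rad -0.51 z -0.39 | grip 40.0 w 25.3
```

Circle fit is excellent (r steady at 60.0).

```bash
G='from h import *;guard(3)'
python3 -m crank '1 0.1 -2.1 0 0 0 0' >/dev/null; python3 -c "$G" &&
python3 -m crank '1 0.0 -2.1 0 0 0 0' >/dev/null && python3 -c "$G" &&
python3 -m crank '1 0.0 -2.1 0 0 0 0' >/dev/null && python3 -c "$G" &&
python3 -m crank '1 -0.1 -2.1 0 0 0 0' >/dev/null && python3 -c "$G" &&
python3 -m crank '1 -0.2 -2.1 0 0 0 0' >/dev/null && python3 -c "$G" &&
python3 -m crank '1 -0.3 -2.1 0 0 0 0' >/dev/null && python3 -c "$G" &&
python3 -m crank '1 -0.3 -2.1 0 0 0 0' >/dev/null && python3 -c "$G" &&
python3 -m crank '1 -0.4 -2.1 0 0 0 0' >/dev/null && python3 -c "$G" &&
python3 -m crank '1 -0.5 -2.0 0 0 0 0' >/dev/null && python3 -c "$G" &&
python3 -m crank '1 -0.5 -2.0 0 0 0 0' >/dev/null && python3 -c "$G" &&
python3 -m crank '1 -0.6 -2.0 0 0 0 0' >/dev/null && python3 -c "$G" &&
python3 -m crank '1 -0.7 -2.0 0 0 0 0' >/dev/null && python3 -c "$G"&&
python3 -m crank '1 -0.8 -2.0 0 0 0 0' >/dev/null && python3 -c "$G"
```

```text
t 9.78 th 177.82 r 60.05 | on tool: tang(ccw+) 0.10 rad -0.45 z -0.32 | grip 40.0 w 25.1
t 9.90 th 179.83 r 60.03 | on tool: tang(ccw+) -0.52 rad -1.43 z -1.20 | grip 40.0 w 25.3
t 10.03 th 181.80 r 60.05 | on tool: tang(ccw+) 0.33 rad -0.27 z -0.36 | grip 40.0 w 25.2
t 10.15 th 183.81 r 60.05 | on tool: tang(ccw+) 0.29 rad -1.40 z -0.67 | grip 40.0 w 25.0
t 10.28 th 185.84 r 60.04 | on tool: tang(ccw+) -0.93 rad -1.59 z -0.75 | grip 40.0 w 24.9
t 10.40 th 187.84 r 60.02 | on tool: tang(ccw+) -0.18 rad -0.78 z -0.54 | grip 40.0 w 25.3
t 10.53 th 189.90 r 60.05 | on tool: tang(ccw+) 0.00 rad -0.86 z -0.31 | grip 40.0 w 25.1
t 10.65 th 191.93 r 60.03 | on tool: tang(ccw+) -1.72 rad -1.57 z -0.31 | grip 40.0 w 25.3
t 10.78 th 193.90 r 60.02 | on tool: tang(ccw+) 0.70 rad 0.07 z -0.04 | grip 40.0 w 25.3
t 10.90 th 195.83 r 60.03 | on tool: tang(ccw+) -0.08 rad -0.89 z 0.49 | grip 40.0 w 25.1
t 11.03 th 197.86 r 60.03 | on tool: tang(ccw+) -1.01 rad -1.12 z -0.50 | grip 40.0 w 25.1
t 11.15 th 199.69 r 60.04 | on tool: tang(ccw+) -2.13 rad -0.38 z 0.39 | grip 40.0 w 24.8
t 11.28 th 201.09 r 60.00 | on tool: tang(ccw+) -4.41 rad -1.27 z 1.35 | grip 40.0 w 25.0
```

```bash
S='from h import *;st()'
python3 -m crank '1 -0.4 -1.0 0 0 0 0' >/dev/null; python3 -c "$S"
python3 -m crank '1 -0.4 -0.9 0 0 0 0' >/dev/null; python3 -c "$S"
python3 -m crank '1 -0.5 -1.0 0 0 0 0' >/dev/null; python3 -c "$S"
python3 -m crank '1 -0.4 -0.9 0 0 0 0' >/dev/null; python3 -c "$S"
python3 -c "from h import *;plan(206,306,5)"
```

```text
t 11.40 th 201.92 r 60.05 | on tool: tang(ccw+) -6.80 rad -0.78 z 0.28 | grip 40.0 w 25.1
t 11.53 th 202.53 r 60.02 | on tool: tang(ccw+) -6.49 rad -0.40 z 0.33 | grip 40.0 w 25.2
t 11.65 th 203.29 r 60.01 | on tool: tang(ccw+) -8.14 rad -1.32 z 0.94 | grip 40.0 w 25.1
t 11.78 th 204.09 r 60.02 | on tool: tang(ccw+) -7.00 rad -0.86 z 0.84 | grip 40.0 w 25.0
211: -2.5 -4.6 | 216: -2.9 -4.4 | 221: -3.3 -4.1 | 226: -3.6 -3.8 | 231: -3.9 -3.5 | 236: -4.2 -3.1 | 241: -4.5 -2.7 | 246: -4.7 -2.3 | 251: -4.9 -1.9 | 256: -5.0 -1.5 | 261: -5.1 -1.0 | 266: -5.2 -0.6 | 271: -5.2 -0.1 | 276: -5.2 0.3 | 281: -5.2 0.8 | 286: -5.1 1.2 | 291: -5.0 1.7 | 296: -4.8 2.1 | 301: -4.6 2.5 | 306: -4.4 2.9 |
```

```bash
S='from h import *;st()'
python3 -m crank '1 -2.5 -4.6 0 0 0 0;1 -2.9 -4.4 0 0 0 0;1 -3.3 -4.1 0 0 0 0;1 -3.6 -3.8 0 0 0 0' >/dev/null; python3 -c "$S"
python3 -m crank '1 -3.9 -3.5 0 0 0 0;1 -4.2 -3.1 0 0 0 0;1 -4.5 -2.7 0 0 0 0;1 -4.7 -2.3 0 0 0 0' >/dev/null; python3 -c "$S"
python3 -m crank '1 -4.9 -1.9 0 0 0 0;1 -5.0 -1.5 0 0 0 0;1 -5.1 -1.0 0 0 0 0;1 -5.2 -0.6 0 0 0 0' >/dev/null; python3 -c "$S"
python3 -m crank '1 -5.2 -0.1 0 0 0 0;1 -5.2 0.3 0 0 0 0;1 -5.2 0.8 0 0 0 0' >/dev/null; python3 -c "$S"
python3 -m crank '1 0 0 0 0 0 0' >/dev/null; python3 -c "$S"
```

```text
t 12.28 th 223.90 r 60.04 | on tool: tang(ccw+) -8.12 rad -2.18 z 3.30 | grip 40.0 w 25.0
t 12.78 th 243.52 r 60.04 | on tool: tang(ccw+) -7.25 rad -1.54 z 3.63 | grip 40.0 w 25.6
t 13.28 th 263.21 r 60.01 | on tool: tang(ccw+) -8.78 rad -0.87 z 4.32 | grip 40.0 w 24.9
t 13.65 th 278.05 r 60.02 | on tool: tang(ccw+) -7.24 rad -0.93 z 6.11 | grip 40.0 w 25.1
t 13.78 th 278.97 r 60.00 | on tool: tang(ccw+) -5.50 rad -0.41 z 4.07 | grip 40.0 w 25.2
```

```bash
S='from h import *;st()'
python3 -m crank '1 -5.1 1.2 0 0 0 0;1 -5.0 1.7 0 0 0 0' >/dev/null; python3 -c "$S"
python3 -m crank '1 -1.0 0.4 0 0 0 0' >/dev/null; python3 -c "$S"
python3 -m crank '1 -1.0 0.4 0 0 0 0' >/dev/null; python3 -c "$S"
python3 -m crank '1 0 0 0 0 0 0' >/dev/null; python3 -c "$S"
```

```text
t 14.03 th 288.03 r 59.98 | on tool: tang(ccw+) -7.50 rad -0.63 z 4.69 | grip 40.0 w 25.4
t 14.15 th 289.48 r 60.01 | on tool: tang(ccw+) -8.11 rad -0.28 z 6.17 | grip 40.0 w 25.1
t 14.28 th 290.13 r 59.99 | on tool: tang(ccw+) -7.44 rad -1.05 z 5.15 | grip 40.0 w 24.8
t 14.40 th 290.29 r 59.99 | on tool: tang(ccw+) -5.66 rad -1.13 z 4.70 | grip 40.0 w 24.9
```

```bash
S='from h import *;st()'
python3 -m crank '1 -1.6 0.6 0 0 0 0' >/dev/null; python3 -c "$S"
python3 -m crank '1 0 0 0 0 0 0' >/dev/null; python3 -c "$S"
```

```text
t 14.53 th 291.58 r 59.98 | on tool: tang(ccw+) -7.91 rad -0.38 z 4.74 | grip 40.0 w 24.9
t 14.65 th 291.94 r 60.02 | on tool: tang(ccw+) -6.58 rad -1.24 z 4.86 | grip 40.0 w 24.8
```

Quarter turn reached (201.9° → 291.9°). Relieve the side force, open slightly, rise.

```bash
S='from h import *;st()'
python3 -m crank '1 1.3 -0.5 -0.8 0 0 0;1 0 0 0 0 0 0' >/dev/null; python3 -c "$S"
python3 -m crank '0.1 0 0 0 0 0 0;0.1 0 0 0 0 0 0;0.1 0 0 0 0 0 0;0.1 0 0 0 0 0 0;0.1 0 0 0 0 0 0' >/dev/null; python3 -c "$S"
```

```text
t 14.90 th 291.36 r 59.97 | on tool: tang(ccw+) -5.45 rad 0.71 z -1.07 | grip 40.0 w 25.1
t 15.53 th 293.70 r 59.73 | on tool: tang(ccw+) 1.12 rad 0.57 z -0.72 | grip 0.0 w 41.0
```

```bash
python3 -m crank '0.1 0 0 -8 0 0 0;0.1 0 0 -20 0 0 0;0.1 0 0 -40 0 0 0;0.1 0 0 -50 0 0 0;0.1 30 0 0 0 0 0;0.1 40 0 0 0 0 0;0.1 40 0 0 0 0 0;0.1 0 0 0 0 0 0;0.1 0 0 0 0 0 0'
python3 - <<'E'
from h import *
s=env.state();f=grab_frame("wrist");cv2.imwrite("pics/w2.png",f)
print(s["ee_pos"],s["ee_rot"],s["time_s"])
E
```

```text
time_s: 16.65
ee_pos: [500.2, 39.8, 295.0]
ee_rot: [180.0, 0.1, -180.0]
force: [0.4, -0.3, -0.9]
gripper_width: 41.2
gripper_force: 0.0
[500.16204781  39.83040413 295.0324251 ] [ 1.79989541e+02  1.25158627e-01 -1.79988612e+02] 16.65
```

View pics/w2.png

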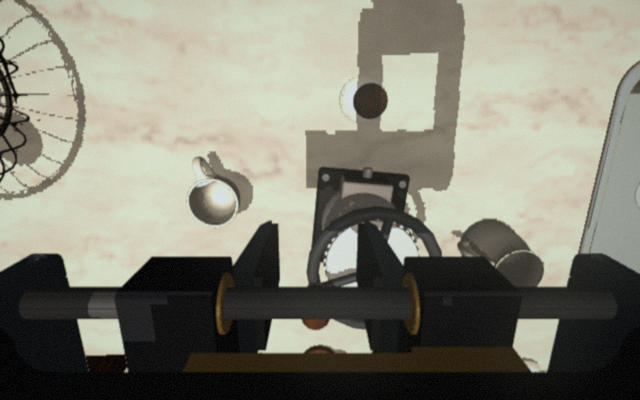

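Knob shows at about (317,322) below the bar, and cup, tamper and jug stand where they were. Check its angle and hand in.

```bash
python3 - <<'E'
from h import *
s=env.state();k=wonz((317,318),190,s["ee_pos"],s["ee_rot"]);d=k[:2]-C;print(k,np.degrees(np.arctan2(d[1],d[0]))%360,np.hypot(*d))
env.job_done()
E
```

```text
[611.00323666  37.6710357  190.        ] 294.0477151695936 62.33964555982539
the job is handed in; nothing more can be done
```

I turned the wheel clockwise until the burrs touched (about 10.6 N at the knob), then back through about 69° of slack. From where the collar began to move I opened it 90°, let go of the knob and handed the job in at about 17 s, with the cup, jug and tamper not visibly moved.

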